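# Wind out the water-filter cartridge

### The job

The spent cartridge sits tight in the rubber seal of the counter-top water filter. Without touching the cartridge, turn the crank clockwise until you feel the seal let go, when the resistance suddenly drops, and stop there, within half a turn: soon after that the lifter jams and must not be forced. Then let go of the crank, draw the freed cartridge straight out by its cap and stand it gently upright in the middle of the drip saucer, leaving the saucer and everything else where they are.

Things in the scene. Friction and masses are not known exactly. Their poses are not given: they have to be found in the camera images.
- filter_unit: counter-top water filter, fixed to the worktop: white box 110 x 252 mm, 116 mm high, with a flat steel top. Origin at the centre of its underside, z up, y along its length. The round well (58 mm wide) lies at y = +75 mm, the crank at y = -75 mm in its own frame
- well_mouth (a point): centre of the round well's mouth, on the steel top (116 mm above the worktop)
- crank_axis (a point): point on the crank's vertical axis at the level of the steel top. Winding against the seal takes about 4 to 10 N at the knob (also felt when it is held still), once the seal has let go less than 2 N; it lets go at a hidden point 1.2 to 3 turns from the start, and 0.8 to 1.1 turn after that the lifter runs into its stop and jams
- crank: steel crank; origin on its vertical axis at the level of the steel top; the arm runs along its own -x, the knob's centre line is 45 mm from the axis. Turns clockwise seen from above and raises the cartridge 20 mm a turn; from its start it cannot turn the other way and stays where it is left. Against the jammed lifter never lean on the knob with more than about 12 N
- crank_grip (a point): centre of the crank's black upright knob, a cylinder 22 mm in diameter and 40 mm tall that turns freely on its pin (so a hand need not turn with the crank); the point is 22 mm above its lower end, 18 mm below its top, 153 mm above the worktop
- cartridge: filter cartridge, 125 mm tall, 450 g, in the well; origin at the centre of its foot, z up along it. Foot 38 mm across (lowest 30 mm), white barrel 52 mm (30 to 85 mm), grey ribbed cap 34 mm (85 to 125 mm). At the start its foot is 21.5 mm above the worktop. While the seal holds, it takes 70 to 130 N to move; it must not be touched then. Freed, it rests on the lifter by its weight alone
- cartridge_cap (a point): middle of the cartridge's grey cap, on its axis, 107 mm above its foot and 18 mm below its top
- saucer: round white drip saucer standing loose on the worktop, 104 mm across, 12 mm high; flat inner floor 86 mm across, 6 mm above the worktop; origin at the centre of its underside
- honey_jar: honey jar, 62 mm wide, 99 mm tall, a bystander; origin under its centre
- lemon: lemon, 77 x 51 x 52 mm, a bystander
- onion: onion, 64 x 67 x 71 mm, a bystander
- lift_plate: steel plate of the lifter, hidden in the well under the cartridge's foot, 66 mm square, 6 mm thick; origin under its centre. It rises with the crank; when it jams it presses on the filter's inside. Nothing to handle

How it is judged:
On the way, in this order (a step that is already met when the one before it is completed fails the run):
1. the crank has wound the cartridge up by at least 22 mm and out of the seal's grip (under 25 N between cartridge and filter), with the hand off it (z of cartridge in the frame of filter_unit above 0.0435 m and horizontal distance between cartridge and well_mouth below 0.01 m and contact force between cartridge and filter_unit below 25 N and contact force between the fingers and cartridge below 0.5 N), for 0.1 s.
2. the cartridge is lifted out of the well (z of cartridge in the frame of filter_unit above 0.118 m), for 0.1 s.
At the end, for the whole second after the job is handed in: the cartridge stands upright (within 0.1 rad) and at rest on the saucer's floor, its axis within 28 mm of the saucer's centre; the saucer is within 25 mm of where it stood (horizontal distance between cartridge and saucer below 0.028 m and z of cartridge in the frame of saucer between 0.002 and 0.01 m and angle between cartridge's own z axis and vertical below 0.1 rad and linear speed of cartridge below 0.02 m/s and distance of saucer from where it was at the start of the episode below 0.025 m); the robot touches nothing.
It fails at once if the jammed lifter is forced (over 12 N or so at the knob: over 400 N between its plate and the filter) (contact force between lift_plate and filter_unit above 600 N).
It fails at once if the cartridge is handled while the seal still grips it (contact force between the fingers and cartridge above 4 N and contact force between cartridge and filter_unit above 50 N).
It fails at once if the cartridge is set down hard (more than 60 N on the saucer) (contact force between cartridge and saucer above 60 N).
It fails at once if a bystander is moved by more than 30 mm (distance of any of honey_jar, lemon, onion from where it was at the start of the episode above 0.03 m).
It also fails if it takes over 72 s, if anything falls off the work surface, if the arm or the gripper's body presses on something with over 40 N, if the wrist force passes 120 N, or if a joint passes its speed limit or range.

### The arm

A 6-joint arm with a two-finger parallel gripper is mounted at the origin on a cart in front of the work surface, level with it; the furniture and walls round the work are solid. World frame = base frame: x ahead of the robot, y to its left, z up, the work surface at z = 0. Lengths are in m, angles in rad, forces in N, time in s.
With the tool pointing down it reaches from about 0.25 to 0.775 m from the base axis. Payload 8.9 kg.
Tool frame: the origin (TCP) lies between the finger pads; the fingertips stand 17 mm ahead of it and the grasp point (between the pads) lies 2 mm behind it (tcp_to_tips is the distance from the TCP to the fingertips, in m); z points along the fingers, y is the line along which they close (so a half turn about z gives the same grasp; the last joint's range is limited). The gripper opens to 85 mm and grips with 20 to 120 N. Pads are 22 mm wide; open, the fingers measure 114 mm over their backs; the gripper's body (76 mm by 85 mm) begins 54 mm behind the grasp point. The pads swing forward as they close: fully open they stand 13 mm farther back than shut.
Start: joints at [-1.328, 0.291, -0.153, 1.127, 0, 1.431], TCP at [0.196, -0.487, 0.248] pointing down, gripper open.
Joint ranges: [-2.52, 2.52], [-0.91, 1.74], [-1.3, 1.37], [-1.96, 2.02], [-1.52, 1.47], [-3.14, 3.14]. Speed limits (rad/s): [2.22, 2.22, 2.79, 3.14, 3.14, 3.14].

### API

Orientations are given as a unit quaternion [x, y, z, w].
In Python, from workcell import get_obs, grab_frame, close_job, tcp_to_tips gives the robot as it stands. The module is installed in compiled form; this text tells all that it offers.
- The arm moves only by the tool servo_tool, never from a script. Its argument "commands" is a list of rows, each a list of 3 entries, a list of its own where there are three numbers: the turn, a rotation vector about the tool's x, y, z in degrees, then the shift along the tool's x, y, z in mm, then the opening in per cent of the stroke, from 0 (shut) to 100 (fully open). In form: [[[rx, ry, rz], [dx, dy, dz], claw], ...]. A call has 1 to 12 rows; each row is the pose to reach, as a shift and turn from the pose commanded when the call began, along the tool's axes at that moment; what a row does not reach only later rows make up. A row lasts 1/10 s, in which the tool goes at most 50 mm and 8.59 degrees, less where a joint would pass 70% of its speed; a pose out of reach is approached as far as the arm can. A call with a gripper value outside its range is refused whole. The fingers move at their own pace and stop on an object; "force" is the grip in N (left out, the last holds). Time passes only in rows, so rows that repeat a pose let the fingers close. It gives the time, the measured TCP pose, the force, the opening and the grip force at its end, in the units of the state.
- get_obs(): the state, without advancing time (a new reading comes with each control period).
- grab_frame(name): name is "scene" or "top" or "wrist"; returns a dict with "color" (480x640x3 uint8, red, green, blue), "range_z" (480x640 float32, m along the optical axis (not along the pixel's ray), 0 where there is no reading), "intrinsics" (3x3 intrinsics, pixels), "distortion" ([k1, k2, p1, p2, k3] as OpenCV has them; the pictures are not rectified), "extrinsics" (4x4, takes a point from world to camera coordinates); the wrist camera has in their place "T_tool_cam" (4x4, takes a point from camera to tool coordinates, whose origin is the TCP and whose axes are the flange's). Camera axes: x right, y down, z forward; pixel columns grow to the right and rows downward; lengths in m; the calibration is good to about 2 mm. A picture is of the moment at which its call begins: read the wrist's pose just before it.
- close_job(): hands the job in; it is judged then, once.
The state is a dict: "time": time; "joint_pos": joint angles; "joint_vel": joint speeds; "tau": joint torques, N m; "tcp_pos": TCP position; "tcp_rot": TCP orientation; "ft_force": force on the tool from outside, world axes, zero at the start; "ft_torque": the same for the moment, N m; "opening": finger opening in m; "grip_force": force on a finger pad.
Only numpy, scipy, OpenCV 4.12 (cv2) and the standard library are available. Lean on these libraries where they do the work, as an engineer would, in place of code of your own. Each camera call takes 0.05 s, during which the arm holds its last target. There are 200 camera calls.

## Working session

There is one attempt and no reset: what is moved stays moved. The work goes in short steps, Python scripts to look and compute and a tool call to move; the robot and the scene stay as the last step left them, time stands still between calls to the robot, and variables do not carry over. Pictures are saved under pics/ and viewed, at most 10 in all, crops included, and the job is handed in when it is done.

Besides the shell and the picture viewer there is one more tool, called by a JSON object that holds its "name" and its "arguments". servo_tool: Moves the arm, as the interface text tells. Its arguments: {"type":"object","properties":{"commands":{"type":"array","items":{"type":"array"}},"force":{"type":"number"}},"required":["commands"]}

```bash
mkdir -p pics
cat > h.py <<'E'
import numpy as np, cv2, pickle
from workcell import get_obs, grab_frame
from scipy.spatial.transform import Rotation as R
def snap(name):
    o=get_obs(); f=grab_frame(name)
    if name=='wrist':
        T=np.eye(4);T[:3,:3]=R.from_quat(o['tcp_rot']).as_matrix();T[:3,3]=o['tcp_pos']
        f['c2w']=T@f['T_tool_cam']
    else: f['c2w']=np.linalg.inv(f['extrinsics'])
    return f
def save(f,p): cv2.imwrite(p,f['color'][:,:,::-1])
def ray(f,uv):
    n=cv2.undistortPoints(np.float64(uv).reshape(-1,1,2),f['intrinsics'],f['distortion']).reshape(-1,2)
    d=np.c_[n,np.ones(len(n))]@f['c2w'][:3,:3].T
    return f['c2w'][:3,3],d
def onplane(f,uv,z):
    c,d=ray(f,uv); return c+d*((z-c[2])/d[:,2])[:,None]
def depthpt(f,uv):
    uv=np.atleast_2d(uv);c,d=ray(f,uv);r=np.array([f['range_z'][int(v),int(u)] for u,v in uv]);return c+d*r[:,None]
E
python3 - <<'E'
from h import *
for n in ['top','scene']:
    f=snap(n);save(f,f'pics/{n}.png');pickle.dump(f,open(n+'.pkl','wb'));print(n,f['c2w'].round(3).tolist())
o=get_obs();print(o)
E
```

```text
top [[0.015, -0.989, 0.144, 0.383], [-1.0, -0.015, 0.005, 0.174], [-0.003, -0.144, -0.99, 1.343], [0.0, 0.0, 0.0, 1.0]]
scene [[-0.6, -0.575, 0.557, -0.077], [-0.8, 0.439, -0.409, 0.666], [-0.009, -0.691, -0.723, 0.938], [0.0, 0.0, 0.0, 1.0]]
{'time': 0.1, 'joint_pos': array([-1.32830954e+00,  2.91213881e-01, -1.54007429e-01,  1.12671515e+00,
       -6.99444265e-06,  1.43146927e+00]), 'joint_vel': array([-0.00079541, -0.00032503,  0.00224442,  0.00020162, -0.00050716,
       -0.00134566]), 'tau': array([ 1.20877390e-03, -5.37978780e+01,  3.31917965e+01,  9.34998156e-03,
       -2.78967391e-04,  5.81716989e-06]), 'tcp_pos': array([ 0.19551906, -0.48684965,  0.24781116]), 'tcp_rot': array([ 9.81832391e-01,  1.89749389e-01, -3.28834374e-05, -5.69127125e-04]), 'ft_force': array([-0.78717702,  0.70927235,  0.35626189]), 'ft_torque': array([-0.00649662,  0.01168838, -0.03782788]), 'grip_force': 0.0, 'opening': 0.08559152010784572}
```

View pics/top.png

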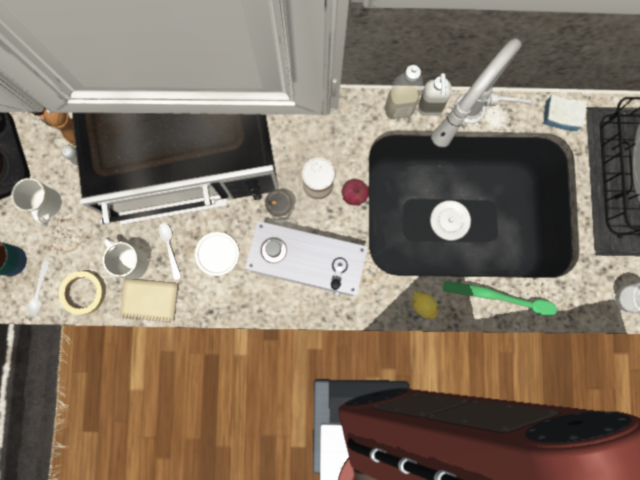

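View pics/scene.png

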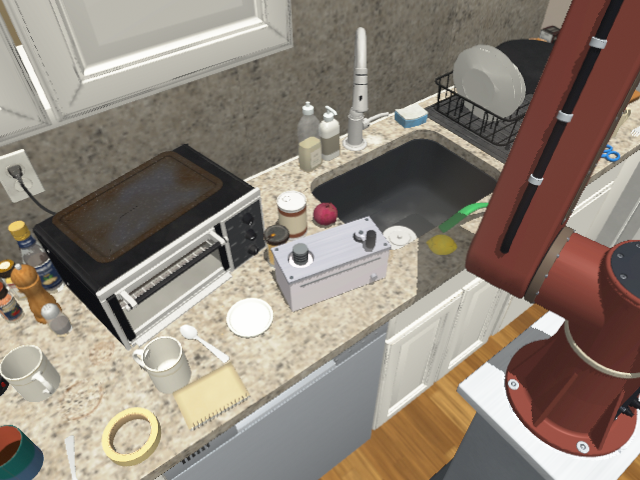

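Top view: saucer (217,254), cap (273,250), crank axis (340,265), black knob (336,283). Scene view: saucer (250,317), cap (300,255), knob (371,240). Next I measure these by masks and rays.

```bash
python3 - <<'E'
from h import *
t=pickle.load(open('top.pkl','rb'));s=pickle.load(open('scene.pkl','rb'))
def blob(f,box,fn,name):
    u0,v0,u1,v1=box;c=f['color'][v0:v1,u0:u1].astype(int)
    m=fn(c).astype(np.uint8)
    n,l,st,ce=cv2.connectedComponentsWithStats(m)
    i=1+np.argmax(st[1:,4]);p=np.array(ce[i])+[u0,v0];print(name,p.round(1),st[i]);return p
dark=lambda c:c.max(2)<60
kt=blob(t,(325,270,352,296),dark,'knob t');ks=blob(s,(355,225,390,258),dark,'knob s')
white=lambda c:c.min(2)>215
st=blob(t,(190,228,246,280),white,'sauc t');ss=blob(s,(220,290,280,345),white,'sauc s')
gray=lambda c:(c.max(2)<140)
ct=blob(t,(258,235,290,268),gray,'cap t');cs=blob(s,(285,238,318,275),gray,'cap s')
def tri(a,b):
    c1,d1=ray(t,a);c2,d2=ray(s,b);A=np.c_[d1[0],-d2[0]];x=np.linalg.lstsq(A,c2-c1,rcond=None)[0]
    p,q=c1+d1[0]*x[0],c2+d2[0]*x[1];return ((p+q)/2).round(4),np.linalg.norm(p-q).round(4)
print('knob',tri(kt,ks),onplane(t,kt,.165)); print('saucer',tri(st,ss),onplane(t,st,.012)); print('cap',tri(ct,cs),onplane(t,ct,.146))
print(depthpt(t,[kt,st,ct]).round(4))
# steel top: points by depth height
v,u=np.mgrid[210:310,230:380];uv=np.c_[u.ravel(),v.ravel()];P=depthpt(t,uv)
m=(abs(P[:,2]-.116)<.006);M=np.zeros(t['color'].shape[:2],np.uint8);M[uv[m,1],uv[m,0]]=1
M=cv2.morphologyEx(M,cv2.MORPH_OPEN,np.ones((5,5)))
cn=max(cv2.findContours(M,0,2)[0],key=cv2.contourArea)
X=onplane(t,cn.reshape(-1,2),.116)[:,:2]
r=cv2.minAreaRect((X*1000).astype(np.float32));print('rect',r,'z',np.median(P[m,2]))
b=cv2.boxPoints(r);print(b)
c=np.array(r[0]);
L=max([(b[1]-b[0]),(b[2]-b[1])],key=np.linalg.norm);L=L/np.linalg.norm(L);L*=np.sign(L[1])
print('yaw y dir',np.degrees(np.arctan2(L[1],L[0])),'well',c+75*L,'crank',c-75*L)
for n,b in [('oven',(60,60,270,225)),('jar',(300,150,340,200)),('jar2',(262,185,296,220))]:
    v,u=np.mgrid[b[1]:b[3]:2,b[0]:b[2]:2];P=depthpt(t,np.c_[u.ravel(),v.ravel()]);h=P[P[:,2]>.04];print(n,h.min(0).round(3),h.max(0).round(3))
E
python3 - <<'E'
import cv2;a=cv2.imread('pics/top.png')[205:315,180:380];b=cv2.imread('pics/scene.png')[215:345,220:400]
cv2.imwrite('pics/crop.png',cv2.vconcat([cv2.resize(a,(530,290),interpolation=2),cv2.resize(b,(530,300),interpolation=2)]))
E
```

```text
knob t [334.9 282.4] [ 7  9  7 10 37]
knob s [367. 236.] [12 11  1  1  1]
sauc t [216.2 253.6] [   5    4   44   44 1504]
sauc s [249.3 316.7] [   6    8   47   39 1407]
cap t [275.2 238.4] [12  3 11  3 12]
cap s [300.3 257.2] [  4  12  25  15 194]
knob (array([0.471 , 0.1373, 0.1574]), np.float64(0.0052)) [[0.46860007 0.13577659 0.165     ]]
saucer (array([0.5444, 0.4164, 0.0102]), np.float64(0.0006)) [[0.54439117 0.41635296 0.012     ]]
cap (array([0.5665, 0.2643, 0.0909]), np.float64(0.0145)) [[0.56323009 0.26546664 0.146     ]]
[[0.4679 0.1361 0.1742]
 [0.5452 0.4176 0.0051]
 [0.5714 0.2696 0.0914]]
rect ((526.6533813476562, 197.60061645507812), (252.19921875, 110.54449462890625), 77.55560302734375) z 0.11663225851390102
[[445.50626  86.37438]
 [553.45355  62.55291]
 [607.80054 308.82684]
 [499.8532  332.64832]]
yaw y dir 77.55559 well [542.8153038  270.83853149] crank [510.49145889 124.36270142]
oven [0.383 0.174 0.04 ] [0.874 0.794 1.343]
jar [0.383 0.138 0.041] [0.756 0.211 1.343]
jar2 [0.383 0.174 0.041] [0.702 0.307 1.343]
```

View pics/crop.png

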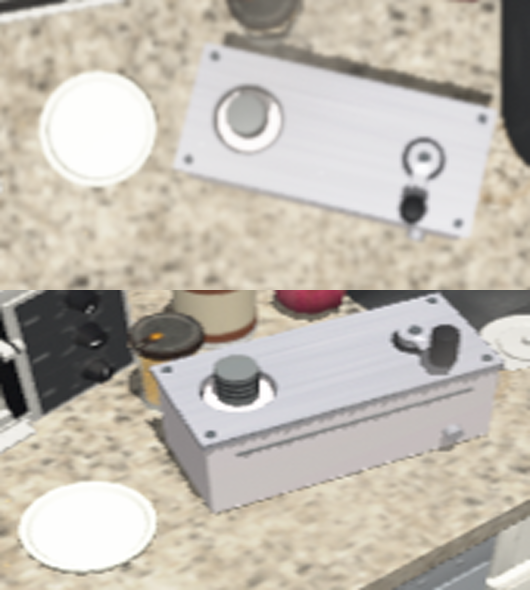

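{"name": "servo_tool", "arguments": {"commands": [[[0,0,-8],[20,-20,0],100],[[0,0,-16],[45,-43,0],100],[[0,0,-24],[75,-72,0],100],[[0,0,-32],[105,-101,0],100],[[0,0,-40],[135,-130,0],100],[[0,0,-48],[165,-160,0],100],[[0,0,-56],[195,-190,0],100],[[0,0,-64],[225,-220,0],100],[[0,0,-72],[255,-250,0],100],[[0,0,-80],[285,-280,0],100],[[0,0,-88],[315,-310,0],100],[[0,0,-90],[325,-320,0],100]]}}

```text
time: 1.3
tcp_pos: [0.3785, -0.0662, 0.2482]
tcp_rot: [0.557, 0.831, 0.0, -0.0]
ft_force: [0.0, -0.3, 0.1]
opening: 0.0851
grip_force: 0.0
```

{"name": "servo_tool", "arguments": {"commands": [[[0,0,-8],[20,21,0],100],[[0,0,-16],[40,42,0],100],[[0,0,-24],[60,63,0],100],[[0,0,-32],[80,84,0],100],[[0,0,-40],[100,105,0],100],[[0,0,-48],[120,126,0],100],[[0,0,-56],[140,146,0],100],[[0,0,-64],[153,159,0],100],[[0,0,-67.7],[153,159,0],100],[[0,0,-67.7],[153,159,0],100]]}}

```text
time: 2.3
tcp_pos: [0.4683, 0.1326, 0.2478]
tcp_rot: [0.003, 1.0, -0.0, -0.001]
ft_force: [0.7, 0.3, -0.2]
opening: 0.0853
grip_force: 0.0
```

Run:
```python
from h import *
f=snap('wrist');save(f,'pics/w1.png');pickle.dump(f,open('w1.pkl','wb'));o=get_obs();print(o['joint_pos'],o['tcp_pos'],o['tcp_rot'],f['c2w'].round(3))
```

```text
[ 1.24756662e-01  2.18711379e-01 -2.51125140e-01  1.10179685e+00
 -8.84418575e-05  1.33390485e-01] [0.46825195 0.13216618 0.24796796] [ 4.31687921e-03  9.99990594e-01 -9.77232952e-05 -4.09348328e-04] [[ 0.007  0.954  0.299  0.391]
 [ 1.    -0.007 -0.002  0.134]
 [ 0.     0.299 -0.954  0.374]
 [ 0.     0.     0.     1.   ]]
```

View pics/w1.png

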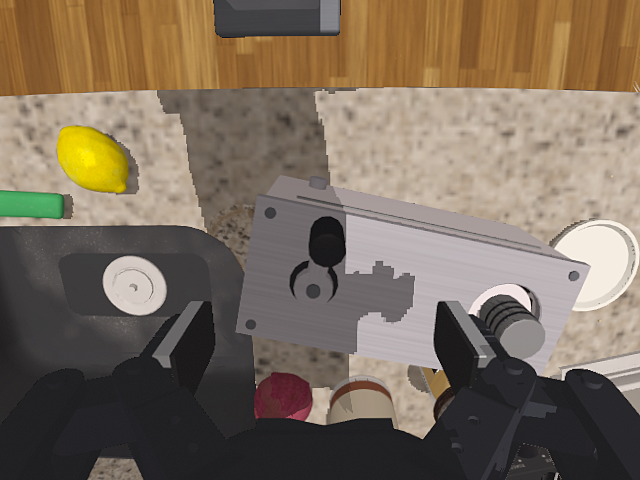

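Wrist view: knob at (327,240), crank axis screw at (313,290), cap at (520,333), saucer at (597,265).

Run:
```python
from h import *
f=pickle.load(open('w1.pkl','rb'))
c=f['color'].astype(int)
for th in (25,35,45):
    m=(c.max(2)<th)[205:275,300:350].astype(np.uint8);n,l,st,ce=cv2.connectedComponentsWithStats(m);i=1+np.argmax(st[1:,4]);print(th,st[i]+[300,205,0,0,0],ce[i]+[300,205])
K,_=cv2.projectPoints(np.zeros((1,3)),np.zeros(3),np.zeros(3),f['intrinsics'],f['distortion']) if 0 else (0,0)
v,u=np.mgrid[205:275,300:350];P=depthpt(f,np.c_[u.ravel(),v.ravel()])
q=P[abs(P[:,2]-.171)<.005];print('knob top',len(q),np.median(q,0),q.min(0),q.max(0))
q=P[(P[:,2]>.135)];print(q.min(0),q.max(0))
print('axis',onplane(f,[[313,290.]],.125),depthpt(f,[[313,290]]))
v,u=np.mgrid[290:365,470:550];P=depthpt(f,np.c_[u.ravel(),v.ravel()])
q=P[(P[:,2]>.135)&(P[:,2]<.16)&(P[:,0]<.62)];z=q[:,2].max();print('cap',len(q),z);q=q[q[:,2]>z-.004];print(len(q),(q.min(0)+q.max(0))/2,np.ptp(q,0))
```

```text
25 [309 217  37  58 442] [327.61764706 231.20135747]
35 [ 309  217   37   58 1499] [326.81187458 242.63642428]
45 [ 309  217   37   58 1534] [326.81747066 242.55801825]
knob top 1103 [0.46442741 0.13485469 0.17137534] [0.45497914 0.1240272  0.16609351] [0.4761829  0.14519438 0.17403389]
[0.39131212 0.12391452 0.13515435] [0.4761829  0.14519438 0.37424076]
axis [[0.51261201 0.12501633 0.125     ]] [[0.5084175  0.12531351 0.13361868]]
cap 1857 0.1488743432559866
1439 [0.54179571 0.271299   0.14688063] [0.03406802 0.03410765 0.00398742]
```

{"name": "servo_tool", "arguments": {"commands": [[[0,0,0],[2.5,2,40],100],[[0,0,0],[2.5,2,75],100],[[0,0,0],[2.5,2,97],60],[[0,0,0],[2.5,2,97],30],[[0,0,0],[2.5,2,97],10],[[0,0,0],[2.5,2,97],10],[[0,0,0],[2.5,2,97],10],[[0,0,0],[2.5,2,97],10]], "force": 25}}

```text
time: 3.15
tcp_pos: [0.4671, 0.1343, 0.1527]
tcp_rot: [0.004, 1.0, 0.0, 0.001]
ft_force: [-1.7, 1.3, 8.3]
opening: 0.0212
grip_force: 26.9
```

Run:
```python
import numpy as np
for s in (167.6,47.6,-72.4):
    print(s,[[round(float(-45*(np.cos(np.radians(s-k))-np.cos(np.radians(s)))),1),round(float(45*(np.sin(np.radians(s-k))-np.sin(np.radians(s)))),1)] for k in range(10,121,10)])
```

```text
167.6 [[-2.3, 7.5], [-6.0, 14.4], [-10.7, 20.7], [-16.5, 26.0], [-23.1, 30.2], [-30.3, 33.2], [-38.0, 34.9], [-45.8, 35.3], [-53.6, 34.3], [-61.1, 31.9], [-68.1, 28.3], [-74.3, 23.6]]
47.6 [[-5.3, -5.8], [-9.5, -12.4], [-12.5, -19.6], [-14.3, -27.3], [-14.6, -35.1], [-13.6, -42.9], [-11.3, -50.4], [-7.7, -57.3], [-2.9, -63.6], [2.9, -68.9], [9.5, -73.1], [16.7, -76.1]]
-72.4 [[7.7, -1.7], [15.5, -2.1], [23.3, -1.1], [30.8, 1.3], [37.7, 4.9], [44.0, 9.7], [49.3, 15.4], [53.5, 22.0], [56.5, 29.3], [58.2, 36.9], [58.6, 44.8], [57.6, 52.6]]
```

{"name": "servo_tool", "arguments": {"commands": [[[0,0,0],[-2.3,7.5,-1],10],[[0,0,0],[-6,14.4,-1.5],10],[[0,0,0],[-10.7,20.7,-2],10],[[0,0,0],[-16.5,26,-2],10],[[0,0,0],[-23.1,30.2,-2],10],[[0,0,0],[-30.3,33.2,-2],10],[[0,0,0],[-38,34.9,-2],10],[[0,0,0],[-45.8,35.3,-2],10],[[0,0,0],[-53.6,34.3,-2],10],[[0,0,0],[-61.1,31.9,-2],10],[[0,0,0],[-68.1,28.3,-2],10],[[0,0,0],[-74.3,23.6,-2],10]]}}

```text
time: 4.35
tcp_pos: [0.5396, 0.1593, 0.153]
tcp_rot: [0.003, 1.0, 0.002, -0.001]
ft_force: [-3.6, 6.5, -0.4]
opening: 0.021
grip_force: 26.4
```

{"name": "servo_tool", "arguments": {"commands": [[[0,0,0],[-5.3,-5.8,0],10],[[0,0,0],[-9.5,-12.4,0],10],[[0,0,0],[-12.5,-19.6,0],10],[[0,0,0],[-14.3,-27.3,0],10],[[0,0,0],[-14.6,-35.1,0],10],[[0,0,0],[-13.6,-42.9,0],10],[[0,0,0],[-11.3,-50.4,0],10],[[0,0,0],[-7.7,-57.3,0],10],[[0,0,0],[-2.9,-63.6,0],10],[[0,0,0],[2.9,-68.9,0],10],[[0,0,0],[9.5,-73.1,0],10],[[0,0,0],[16.7,-76.1,0],10]]}}

```text
time: 5.55
tcp_pos: [0.5248, 0.0818, 0.1532]
tcp_rot: [0.004, 1.0, 0.0, 0.001]
ft_force: [7.2, 2.8, -9.6]
opening: 0.0216
grip_force: 25.6
```

{"name": "servo_tool", "arguments": {"commands": [[[0,0,0],[7.7,-1.7,0],10],[[0,0,0],[15.5,-2.1,0],10],[[0,0,0],[23.3,-1.1,0],10],[[0,0,0],[30.8,1.3,0],10],[[0,0,0],[37.7,4.9,0],10],[[0,0,0],[44,9.7,0],10],[[0,0,0],[49.3,15.4,0],10],[[0,0,0],[53.5,22,0],10],[[0,0,0],[56.5,29.3,0],10],[[0,0,0],[58.2,36.9,0],10],[[0,0,0],[58.6,44.8,0],10],[[0,0,0],[57.6,52.6,0],10]]}}

```text
time: 6.75
tcp_pos: [0.4669, 0.1338, 0.1531]
tcp_rot: [0.004, 1.0, -0.001, 0.001]
ft_force: [6.2, -8.4, -8.6]
opening: 0.0216
grip_force: 25.8
```

{"name": "servo_tool", "arguments": {"commands": [[[0,0,0],[-3.3,7.5,0.5],10],[[0,0,0],[-7,14.4,1],10],[[0,0,0],[-11.7,20.7,1],10],[[0,0,0],[-17.5,26,1],10],[[0,0,0],[-24.1,30.2,1],10],[[0,0,0],[-31.3,33.2,1],10],[[0,0,0],[-39,34.9,1],10],[[0,0,0],[-46.8,35.3,1],10],[[0,0,0],[-54.6,34.3,1],10],[[0,0,0],[-62.1,31.9,1],10],[[0,0,0],[-69.1,28.3,1],10],[[0,0,0],[-75.3,23.6,1],10]]}}

```text
time: 7.95
tcp_pos: [0.5407, 0.1587, 0.1527]
tcp_rot: [0.003, 1.0, 0.001, -0.001]
ft_force: [-6.5, 3.0, 7.3]
opening: 0.0212
grip_force: 27.3
```

{"name": "servo_tool", "arguments": {"commands": [[[0,0,0],[-5.3,-5.8,-0.5],10],[[0,0,0],[-9.5,-12.4,-0.5],10],[[0,0,0],[-12.5,-19.6,-0.5],10],[[0,0,0],[-14.3,-27.3,-0.5],10],[[0,0,0],[-14.6,-35.1,-0.5],10],[[0,0,0],[-13.6,-42.9,-0.5],10],[[0,0,0],[-11.3,-50.4,-0.5],10],[[0,0,0],[-7.7,-57.3,-0.5],10],[[0,0,0],[-2.9,-63.6,-0.5],10],[[0,0,0],[2.9,-68.9,-0.5],10],[[0,0,0],[9.5,-73.1,-0.5],10],[[0,0,0],[16.7,-76.1,-0.5],10]]}}

```text
time: 9.15
tcp_pos: [0.5259, 0.0821, 0.1531]
tcp_rot: [0.003, 1.0, 0.001, 0.002]
ft_force: [6.7, 2.0, -5.2]
opening: 0.0214
grip_force: 26.0
```

{"name": "servo_tool", "arguments": {"commands": [[[0,0,0],[7.7,-1.7,0],10],[[0,0,0],[15.5,-2.1,0],10],[[0,0,0],[23.3,-1.1,0],10],[[0,0,0],[30.8,1.3,0],10],[[0,0,0],[37.7,4.9,0],10],[[0,0,0],[44,9.7,0],10],[[0,0,0],[49.3,15.4,0],10],[[0,0,0],[53.5,22,0],10],[[0,0,0],[56.5,29.3,0],10],[[0,0,0],[58.2,36.9,0],10],[[0,0,0],[58.6,44.8,0],10],[[0,0,0],[57.6,52.6,0],10]]}}

```text
time: 10.35
tcp_pos: [0.467, 0.134, 0.1529]
tcp_rot: [0.004, 1.0, -0.001, -0.0]
ft_force: [-0.2, -7.3, -0.9]
opening: 0.0213
grip_force: 26.5
```

Still about 7 N at 2.0 turns.

{"name": "servo_tool", "arguments": {"commands": [[[0,0,0],[-2.3,7.5,0],10],[[0,0,0],[-6,14.4,0],10],[[0,0,0],[-10.7,20.7,0],10],[[0,0,0],[-16.5,26,0],10],[[0,0,0],[-23.1,30.2,0],10],[[0,0,0],[-30.3,33.2,0],10],[[0,0,0],[-38,34.9,0],10],[[0,0,0],[-45.8,35.3,0],10],[[0,0,0],[-53.6,34.3,0],10],[[0,0,0],[-61.1,31.9,0],10],[[0,0,0],[-68.1,28.3,0],10],[[0,0,0],[-74.3,23.6,0],10]]}}

```text
time: 11.55
tcp_pos: [0.5405, 0.1588, 0.1528]
tcp_rot: [0.003, 1.0, 0.001, -0.001]
ft_force: [-6.0, 4.2, 3.9]
opening: 0.0207
grip_force: 27.0
```

{"name": "servo_tool", "arguments": {"commands": [[[0,0,0],[-5.3,-5.8,0],10],[[0,0,0],[-9.5,-12.4,0],10],[[0,0,0],[-12.5,-19.6,0],10],[[0,0,0],[-14.3,-27.3,0],10],[[0,0,0],[-14.6,-35.1,0],10],[[0,0,0],[-13.6,-42.9,0],10],[[0,0,0],[-11.3,-50.4,0],10],[[0,0,0],[-7.7,-57.3,0],10],[[0,0,0],[-2.9,-63.6,0],10],[[0,0,0],[2.9,-68.9,0],10],[[0,0,0],[9.5,-73.1,0],10],[[0,0,0],[16.7,-76.1,0],10]]}}

```text
time: 12.75
tcp_pos: [0.5237, 0.0812, 0.1529]
tcp_rot: [0.004, 1.0, 0.0, 0.0]
ft_force: [-0.1, 5.0, 0.4]
opening: 0.0214
grip_force: 26.6
```

The tangential force dropped from about 7 N to 1.4 N at 2.67 turns, so the seal has let go. I'll release the knob, rise and move over the cap.

{"name": "servo_tool", "arguments": {"commands": [[[0,0,0],[0,0,0],60],[[0,0,0],[0,0,0],100],[[0,0,0],[0,0,0],100],[[0,0,0],[0,0,-40],100],[[0,0,0],[0,0,-85],100],[[0,0,0],[0,0,-130],100],[[0,0,0],[-4,45,-130],100],[[0,0,0],[-8,90,-130],100],[[0,0,0],[-12,135,-130],100],[[0,0,0],[-18,175,-130],100],[[0,0,0],[-18,190,-130],100],[[0,0,0],[-18,190,-130],100]]}}

```text
time: 13.95
tcp_pos: [0.5435, 0.273, 0.2822]
tcp_rot: [0.002, 1.0, -0.0, -0.0]
ft_force: [-1.3, -0.9, -0.7]
opening: 0.0853
grip_force: 0.0
```

Run:
```python
from h import *
f=snap('wrist');save(f,'pics/w2.png');o=get_obs();print(o['tcp_pos'],o['tcp_rot'],o['joint_pos'])
v,u=np.mgrid[150:480,150:500];P=depthpt(f,np.c_[u.ravel(),v.ravel()])
q=P[(P[:,2]>.19)&(P[:,2]<.21)&(np.hypot(P[:,0]-.542,P[:,1]-.271)<.04)];print(len(q),np.median(q,0),(q.min(0)+q.max(0))/2,np.ptp(q,0))
t=snap('top');v,u=np.mgrid[150:240,200:330];P=depthpt(t,np.c_[u.ravel(),v.ravel()])
q=P[(P[:,2]>.1)&(P[:,2]<.35)&(P[:,1]>.33)];print('oven min x',np.percentile(q[:,0],[0,1,5]),q[:,2].max())
```

```text
[0.54351429 0.27153696 0.28231946] [ 2.91402331e-03  9.99995633e-01 -4.08018975e-04 -2.74622257e-04] [ 3.43343123e-01  4.39183445e-01  1.55161080e-01  1.28756755e+00
 -5.81203369e-04  3.49171409e-01]
2330 [0.54094298 0.27135054 0.19306579] [0.54166548 0.2715577  0.19261172] [0.03321634 0.03312514 0.00517562]Traceback (most recent call last):
  File "<stdin>", line 6, in <module>
    return _quantile_unchecked(
        a, q, axis, out, overwrite_input, method, keepdims, weights)
    return _ureduce(a,
                    func=_quantile_ureduce_func,
    ...<5 lines>...
                    overwrite_input=overwrite_input,
                    method=method)
    r = func(a, **kwargs)
    result = _quantile(arr,
                       quantiles=q,
    ...<2 lines>...
                       out=out,
                       weights=wgt)
    slices_having_nans = np.isnan(arr[-1, ...])
                                  ~~~^^^^^^^^^
IndexError: index -1 is out of bounds for axis 0 with size 0
```

View pics/w2.png

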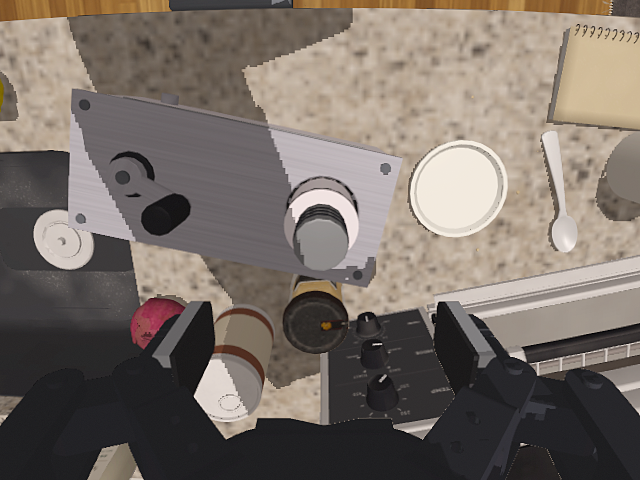

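The cap (322,240), saucer (459,188) and well are clear. The knob at (165,212) isn't where I let it go, so I'm measuring it.

Run:
```python
from h import *
f=snap('wrist');save(f,'pics/w3.png')
v,u=np.mgrid[130:260,60:240];P=depthpt(f,np.c_[u.ravel(),v.ravel()])
q=P[(P[:,2]>.155)&(P[:,2]<.18)];print('knob',len(q),np.median(q,0),q.min(0),q.max(0))
v,u=np.mgrid[190:280,280:360];P=depthpt(f,np.c_[u.ravel(),v.ravel()])
q=P[(P[:,2]>.17)&(P[:,2]<.215)];h=np.histogram(q[:,2],np.arange(.17,.216,.003));print(h)
v,u=np.mgrid[130:250,400:520];P=depthpt(f,np.c_[u.ravel(),v.ravel()]);c=f['color'][130:250,400:520].reshape(-1,3).min(1)
q=P[(c>200)];print('saucer',len(q),(q.min(0)+q.max(0))/2,np.ptp(q,0))
print(get_obs()['time'])
```

```text
knob 1101 [0.53040499 0.16738504 0.17091868] [0.52103277 0.15406939 0.15503761] [0.54280494 0.17571377 0.17347204]
(array([  46,   19,  113,   22,   67,  116,   76, 2046,  239,    0,    0,
          0,    0,    0,    0]), array([0.17 , 0.173, 0.176, 0.179, 0.182, 0.185, 0.188, 0.191, 0.194,
       0.197, 0.2  , 0.203, 0.206, 0.209, 0.212, 0.215]))
saucer 6467 [0.53161648 0.37299541 0.20411872] [0.1301421  0.20215174 0.40952038]
14.1
```

{"name": "servo_tool", "arguments": {"commands": [[[0,0,0],[4,-40,0],100],[[0,0,0],[9,-85,0],100],[[0,0,0],[12,-107,10],100],[[0,0,0],[12,-107,50],100],[[0,0,0],[12,-107,95],100],[[0,0,0],[12,-107,130],80],[[0,0,0],[12,-107,130],50],[[0,0,0],[12,-107,130],10],[[0,0,0],[12,-107,130],10],[[0,0,0],[12,-107,130],10],[[0,0,0],[12,-107,130],10],[[0,0,0],[12,-107,130],10]], "force": 25}}

```text
time: 15.3
tcp_pos: [0.5322, 0.1642, 0.1551]
tcp_rot: [0.004, 1.0, -0.0, 0.002]
ft_force: [-1.6, -1.5, 7.3]
opening: 0.0214
grip_force: 26.9
```

{"name": "servo_tool", "arguments": {"commands": [[[0,0,0],[0,0,-2],10],[[0,0,0],[-3.5,-2,-2],10],[[0,0,0],[-6.7,-4.1,-2],10],[[0,0,0],[-9.7,-6.6,-2],10],[[0,0,0],[-12.5,-9.4,-2],10],[[0,0,0],[-12.5,-9.4,-2],10]]}}

```text
time: 15.9
tcp_pos: [0.5443, 0.1545, 0.1553]
tcp_rot: [0.004, 1.0, 0.0, 0.001]
ft_force: [0.0, 0.8, 4.0]
opening: 0.0213
grip_force: 26.9
```

{"name": "servo_tool", "arguments": {"commands": [[[0,0,0],[0,0,0],27],[[0,0,0],[0,0,0],30],[[0,0,0],[0,0,0],60],[[0,0,0],[0,0,0],100],[[0,0,0],[0,0,0],100],[[0,0,0],[0,0,-40],100],[[0,0,0],[0,0,-85],100],[[0,0,0],[0,0,-128],100],[[0,0,0],[1,45,-128],100],[[0,0,0],[1.5,90,-128],100],[[0,0,0],[1.5,116,-128],100],[[0,0,0],[1.5,116,-128],100]]}}

```text
time: 17.1
tcp_pos: [0.5421, 0.2738, 0.2824]
tcp_rot: [0.002, 1.0, 0.0, -0.0]
ft_force: [0.2, -0.6, 0.8]
opening: 0.085
grip_force: 0.0
```

Run:
```python
from h import *
f=snap('wrist');save(f,'pics/w4.png');print(get_obs()['tcp_pos'])
v,u=np.mgrid[130:260,60:240];P=depthpt(f,np.c_[u.ravel(),v.ravel()])
q=P[(P[:,2]>.155)&(P[:,2]<.18)];k=(q.min(0)+q.max(0))/2;print('knob',k,np.degrees(np.arctan2(k[1]-.1248,k[0]-.5107)))
v,u=np.mgrid[190:290,270:370];P=depthpt(f,np.c_[u.ravel(),v.ravel()])
q=P[(P[:,2]>.17)&(P[:,2]<.215)];z=np.percentile(q[:,2],70);q=q[abs(q[:,2]-z)<.004];print('cap',z,(q.min(0)+q.max(0))/2,np.ptp(q,0))
c=f['color'];m=(c.min(2)>150)&(np.ptp(c.astype(int),axis=2)<40);m[:, :410]=0;m[:,520:]=0;m[:130]=0;m[245:]=0
n,l,st,ce=cv2.connectedComponentsWithStats(m.astype(np.uint8));i=1+np.argmax(st[1:,4]);x,y,w,h,_=st[i];print(st[i],'saucer',onplane(f,[[x+w/2,y+h/2]],.012),onplane(f,[[x,y+h/2],[x+w,y+h/2]],.012))
t=snap('top');v,u=np.mgrid[60:228,60:300];P=depthpt(t,np.c_[u.ravel(),v.ravel()])
q=P[(P[:,2]>.1)&(P[:,2]<.4)&(P[:,1]>.33)&(P[:,1]<.5)];print('oven',q.min(0) if len(q) else 0,q.max(0) if len(q) else 0)
```

```text
[0.54225942 0.27213854 0.28241915]
knob [0.53203394 0.16468594 0.16421853] 61.85884722353269
cap 0.1933218370595688 [0.54160796 0.27124418 0.19228761] [0.03301719 0.0331347  0.00584562]
[ 410  130  110  115 9271] saucer [[0.54084006 0.42393683 0.012     ]] [[0.54077089 0.36527523 0.012     ]
 [0.54077244 0.48383418 0.012     ]]
oven [0.61113624 0.33029506 0.16635746] [0.81917121 0.49997007 0.23129283]
```

{"name": "servo_tool", "arguments": {"commands": [[[0,0,0],[0.7,-0.5,40],100],[[0,0,0],[0.7,-0.5,75],100],[[0,0,0],[0.7,-0.5,100],100],[[0,0,0],[0.7,-0.5,106],80],[[0,0,0],[0.7,-0.5,106],60],[[0,0,0],[0.7,-0.5,106],40],[[0,0,0],[0.7,-0.5,106],25],[[0,0,0],[0.7,-0.5,106],25],[[0,0,0],[0.7,-0.5,106],25],[[0,0,0],[0.7,-0.5,106],25]], "force": 40}}

```text
time: 18.2
tcp_pos: [0.543, 0.2706, 0.1786]
tcp_rot: [0.004, 1.0, 0.0, 0.002]
ft_force: [0.1, 0.1, 6.5]
opening: 0.0326
grip_force: 39.8
```

{"name": "servo_tool", "arguments": {"commands": [[[0,0,0],[0,0,-2],25],[[0,0,0],[0,0,-5],25],[[0,0,0],[0,0,-8],25],[[0,0,0],[0,0,-10],25]]}}

```text
time: 18.6
tcp_pos: [0.5419, 0.2703, 0.1869]
tcp_rot: [0.004, 1.0, -0.0, -0.0]
ft_force: [0.2, 0.6, -5.4]
opening: 0.0328
grip_force: 40.1
```

The cartridge comes free with its weight only. Lifting straight out, then over the saucer.

{"name": "servo_tool", "arguments": {"commands": [[[0,0,0],[0,0,-10],25],[[0,0,0],[0,0,-22],25],[[0,0,0],[0,0,-36],25],[[0,0,0],[0,0,-50],25],[[0,0,0],[0,0,-64],25],[[0,0,0],[0,0,-78],25],[[0,0,0],[0,0,-88],25],[[0,0,0],[0,0,-90],25],[[0,0,0],[0,0,-90],25]]}}

```text
time: 19.5
tcp_pos: [0.5421, 0.2704, 0.2771]
tcp_rot: [0.004, 1.0, 0.0, 0.0]
ft_force: [0.3, 0.2, -4.6]
opening: 0.0324
grip_force: 40.5
```

{"name": "servo_tool", "arguments": {"commands": [[[0,0,0],[0,8,0],25],[[0,0,0],[0,20,0],25],[[0,0,0],[0,35,0],25],[[0,0,0],[-1,52,0],25],[[0,0,0],[-1,70,0],25],[[0,0,0],[-1,88,0],25],[[0,0,0],[-2,106,0],25],[[0,0,0],[-2,122,0],25],[[0,0,0],[-2,135,0],25],[[0,0,0],[-2,143,0],25],[[0,0,0],[-2,146,0],25],[[0,0,0],[-2,146,0],25]]}}

```text
time: 20.7
tcp_pos: [0.5448, 0.4168, 0.2764]
tcp_rot: [0.003, 1.0, -0.0, -0.0]
ft_force: [-0.2, -0.6, -4.8]
opening: 0.0324
grip_force: 40.5
```

Run:
```python
from h import *
o=get_obs();print(o['tcp_pos'],o['ft_force'],o['opening'])
f=snap('scene');save(f,'pics/s2.png');w=snap('wrist');save(w,'pics/w5.png')
a=cv2.imread('pics/s2.png')[120:420,100:500];b=cv2.imread('pics/w5.png')
cv2.imwrite('pics/both.png',cv2.hconcat([cv2.resize(a,(400,300)),cv2.resize(b,(400,300))]))
```

```text
[0.54478998 0.41681523 0.27641322] [-0.24067431 -0.6344417  -4.81638208] 0.03243682585084002
```

View pics/both.png

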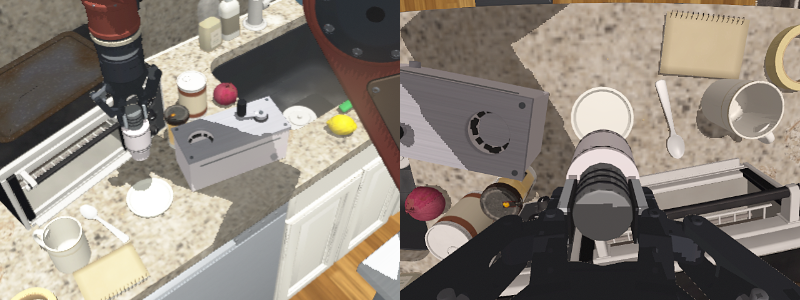

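Left: cartridge hanging upright above the saucer. Right: saucer at (602,112) clear, well empty. Lowering.

{"name": "servo_tool", "arguments": {"commands": [[[0,0,0],[0,0,10],25],[[0,0,0],[0,0,28],25],[[0,0,0],[0,0,48],25],[[0,0,0],[0,0,68],25],[[0,0,0],[0,0,88],25],[[0,0,0],[0,0,108],25],[[0,0,0],[0,0,124],25],[[0,0,0],[0,0,136],25],[[0,0,0],[0,0,144],25],[[0,0,0],[0,0,148],25],[[0,0,0],[0,0,150],25],[[0,0,0],[0,0,150],25]]}}

```text
time: 22.0
tcp_pos: [0.5453, 0.4164, 0.1271]
tcp_rot: [0.004, 1.0, 0.0, 0.0]
ft_force: [-0.4, 0.9, -4.1]
opening: 0.0328
grip_force: 40.7
```

{"name": "servo_tool", "arguments": {"commands": [[[0,0,0],[0,0,1],25],[[0,0,0],[0,0,2],25],[[0,0,0],[0,0,3],25],[[0,0,0],[0,0,4],25],[[0,0,0],[0,0,5],25],[[0,0,0],[0,0,5],25]]}}

```text
time: 22.6
tcp_pos: [0.5449, 0.4163, 0.1216]
tcp_rot: [0.004, 1.0, -0.0, -0.0]
ft_force: [-0.5, -0.2, -4.3]
opening: 0.0331
grip_force: 40.7
```

{"name": "servo_tool", "arguments": {"commands": [[[0,0,0],[0,0,1],25],[[0,0,0],[0,0,2],25],[[0,0,0],[0,0,2.5],25],[[0,0,0],[0,0,2.5],25]]}}

```text
time: 23.0
tcp_pos: [0.545, 0.4163, 0.1192]
tcp_rot: [0.004, 1.0, -0.0, -0.0]
ft_force: [0.3, -0.3, -4.9]
opening: 0.033
grip_force: 40.7
```

{"name": "servo_tool", "arguments": {"commands": [[[0,0,0],[0,0,0.5],25],[[0,0,0],[0,0,1],25],[[0,0,0],[0,0,1.5],25],[[0,0,0],[0,0,1.5],25]]}}

```text
time: 23.4
tcp_pos: [0.545, 0.4163, 0.1177]
tcp_rot: [0.004, 1.0, -0.0, -0.0]
ft_force: [-0.1, -1.0, -5.7]
opening: 0.0329
grip_force: 40.7
```

{"name": "servo_tool", "arguments": {"commands": [[[0,0,0],[0,0,0.5],25],[[0,0,0],[0,0,1],25],[[0,0,0],[0,0,1.5],25],[[0,0,0],[0,0,1.5],25]]}}

```text
time: 23.8
tcp_pos: [0.5454, 0.4165, 0.1172]
tcp_rot: [0.004, 1.0, 0.0, 0.001]
ft_force: [-2.0, -0.9, 5.4]
opening: 0.0327
grip_force: 41.5
```

Contact (about 10 N). Unload slightly, open, and rise.

{"name": "servo_tool", "arguments": {"commands": [[[0,0,0],[0,0,-0.7],25],[[0,0,0],[0,0,-0.7],42],[[0,0,0],[0,0,-0.7],60],[[0,0,0],[0,0,-0.7],100],[[0,0,0],[0,0,-0.7],100],[[0,0,0],[0,0,-0.7],100],[[0,0,0],[0,0,-20],100],[[0,0,0],[0,0,-50],100],[[0,0,0],[0,0,-90],100],[[0,0,0],[0,0,-130],100],[[0,0,0],[0,0,-150],100],[[0,0,0],[0,0,-150],100]]}}

```text
time: 25.0
tcp_pos: [0.5464, 0.4172, 0.2702]
tcp_rot: [0.004, 1.0, 0.002, 0.003]
ft_force: [0.7, -0.8, 0.6]
opening: 0.0856
grip_force: 0.0
```

Run:
```python
from h import *
o=get_obs();print(o['tcp_pos'],o['ft_force'],o['opening'])
f=snap('scene');save(f,'pics/s3.png');w=snap('wrist');save(w,'pics/w6.png')
v,u=np.mgrid[100:420,150:500];P=depthpt(w,np.c_[u.ravel(),v.ravel()])
q=P[(abs(P[:,2]-.131)<.006)&(np.hypot(P[:,0]-.545,P[:,1]-.416)<.04)];print('cap',len(q),(q.min(0)+q.max(0))/2,np.ptp(q,0))
a=cv2.imread('pics/s3.png')[120:420,100:500];b=cv2.imread('pics/w6.png')
cv2.imwrite('pics/both2.png',cv2.hconcat([a,cv2.resize(b,(400,300))]))
```

```text
[0.54639027 0.41715366 0.27018968] [ 0.72994008 -0.83664247  0.62186675] 0.08557168059091949
cap 1695 [0.54326277 0.41764689 0.12925957] [0.03300293 0.03309621 0.00848873]
```

View pics/both2.png

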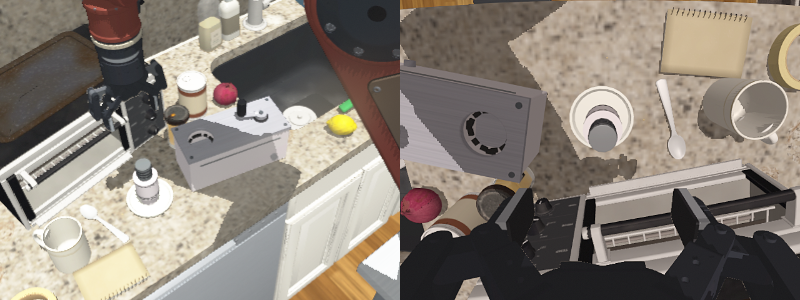

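The cartridge stands upright in the middle of the saucer, with the cap at (602,135) in the right view, and the gripper is well clear of it. The bystanders have not moved.

```bash
python3 -c "
from workcell import close_job
print(close_job())"
```

```text
the job is handed in; nothing more can be done
None
```

I handed the job in at about 25 s: the seal let go between 2.33 and 2.67 turns, I stopped at 2.67, and the cartridge came straight out by its cap and stands upright in the middle of the saucer; once released, the crank drifted back to about 2.3 turns, and a short re-wind met under 1 N.

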